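Load the glass calibration plate under the stage clips of a measuring microscope

TASK

Take the framed glass calibration plate off its wooden rest, lay it flat on the microscope stage in front of the two spring clips and slide it in, narrow rim first, so that both clips ride up over the rim and snap down onto the glass. Keep sliding gently until you feel it meet the steel fence squarely, give it a light but definite push home, and let go. It is glass: no hard shove against the fence or the stage; do not bend the clips far up, and leave the other things on the desk where they are.

Things in the scene. Friction and masses are not known exactly. Their poses are not given: they have to be found in the camera images.
- plate: calibration plate: aluminium frame with glass window, 100 x 60 x 8 mm, about 0.12 kg, loose. Origin: centre of its underside; x along its length towards the narrow rim (12 mm wide, the +x end), y across, z up. The -x end is a solid 36 mm grip panel; side rails 8 mm wide. Window x -14 to +38 mm, its glass 3.5 mm below the frame's top. Grip it across its 60 mm width by the 8 mm high sides
- plate_front (a point): middle of the lower front edge of the plate (narrow rim end): plate x = +50 mm, y = 0, z = 0
- stand: measuring microscope, fixed: white base 340 x 220 mm, flat stage 220 (x) x 150 (y) mm with its top 68 mm above the desk, 360 mm column at x = +185 mm, head swung back away. Origin: on the desk under the stage's middle. x points from the open loading edge (x = -110 mm) to clips, fence and column: the plate slides in along +x. Micrometers stick out below the stage top at -x and -y
- fence: fence on the stage: an 88 mm wide (y), 9 mm high, 8 mm thick steel stop bar (stop_bar_c0), square to the stand's x, clamped by two knurled screws anywhere along 14 mm of slot; it does not give. The pose given is only that of its seat: origin on the stage top at stand x = +47 mm, y = 0. The bar's face that meets the plate is 0 to 14 mm beyond it along x; where is not measured: feel for it
- clip_mouth (a point): point on the stage top under and midway between the two clip noses: stand x = +28 mm, y = 0, z = 68 mm. The clips' turned-up tips start at stand x = +2 mm, where their underside is 14 mm above the stage, and slope down at 27 degrees to the noses. Stage in front of them is clear back to x = -110 mm
- clip_l (a joint): left spring clip (stand y = +12 mm): 9 mm wide steel strip hinged at stand x = +80 mm, 16 mm above the stage, reaching over the fence to its nose at x = +28 mm, 2 mm over the bare stage. rad, 0 with no plate, grows as it lifts: about 0.115 with the nose on the rim, 0.045 on the glass. Spring about 2 N a clip; the plate slides in with 6 to 15 N while they climb, 2 to 5 N once on the glass
- clip_r (a joint): right spring clip (stand y = -12 mm), the same as the left
- rest: wooden rest block fixed to the desk, 116 x 40 mm; the plate lies on its 20 mm high top, lengthwise along x, and overhangs it by 10 mm at each side; end lips 24 mm high, 2 mm off the plate's ends. Origin: centre of its underside
- ring_gauge: steel ring gauge, 60 mm across, 22 mm high, loose; leave alone
- loupe: small black eye loupe, 34 mm across, 38 mm high, loose; leave alone
- gauge_case: closed dark wooden case, 120 x 65 x 37 mm, loose; leave alone
Mind the look-alikes: they are no part of the job. Of the things like the plate, leave any that is turquoise; of the rest the larger one is meant.

How it is judged (in metres and radians):
On the way, in this order (a step that is already met when the one before it is completed fails the run):
1. both clips ride up on the plate's rim while the plate lies flat on the stage (value of joint each of clip_l, clip_r above 0.095 rad and angle between plate's own z axis and vertical below 0.08 rad and z of plate in the frame of stand below 0.072 m), for 0.05 s.
2. with both clips snapped down on the glass the plate is pushed home: it bears on the fence with at least 2 N (value of joint clip_l between 0.03 and 0.075 rad and value of joint clip_r between 0.03 and 0.075 rad and contact force between plate and fence above 2 N), for 0.1 s.
At the end, for the whole second after the job is handed in: the plate lies flat on the stage, its narrow rim within 1.5 mm of the fence and square to it within 2 degrees, both clip noses down on the glass behind the rim, released and at rest (value of joint clip_l between 0.03 and 0.075 rad and value of joint clip_r between 0.03 and 0.075 rad and x of stop_bar_c0 in the frame of plate_front below 0.0055 m and angle between the x axis of plate and the x axis of stand, either way round below 0.035 rad and angle between plate's own z axis and vertical below 0.03 rad and z of plate in the frame of stand between 0.066 and 0.0695 m and linear speed of plate below 0.01 m/s); the robot touches nothing.
It fails at once if the plate is pushed against the fence with more than 15 N (contact force between plate and fence above 15 N).
It fails at once if the plate is pressed or dropped on the microscope with more than 45 N (contact force between plate and stand above 45 N).
It fails at once if a clip is bent up more than 15 mm (0.28 rad) (value of joint any of clip_l, clip_r above 0.28 rad).
It fails at once if a bystander is moved more than 20 mm (distance of any of ring_gauge, loupe, gauge_case from where it was at the start of the episode above 0.02 m).
It also fails if it takes over 58 s, if anything falls off the work surface, if the arm or the gripper's body presses on something with over 40 N, if the wrist force passes 120 N, or if a joint passes its speed limit or range.

ROBOT

A 6-joint arm with a two-finger parallel gripper is mounted at the origin on the work surface. World frame = base frame: x ahead of the robot, y to its left, z up, the work surface at z = 0. Lengths are in mm, angles in rad, forces in N, time in s.
With the tool pointing down it reaches from about 275 to 1000 mm from the base axis. Payload 8.4 kg.
Tool frame: the origin (TCP) lies on the centre line of the jaws, within the pads' length; the fingertips stand 25 mm ahead of it and the grasp point (between the pads) lies 6 mm ahead of it; z points along the fingers, x is the direction in which the jaws open and shut, and the axes are right-handed (so a half turn about z gives the same grasp; the last joint's range is limited). The gripper opens to 85 mm and grips with 20 to 120 N. Pads are 22 mm wide; open, the fingers measure 114 mm over their backs; the gripper's body (76 mm by 85 mm) begins 54 mm behind the grasp point. The pads swing forward as they close: fully open they stand 13 mm farther back than shut.
Start: joints at [-0.002, 0.353, 1.633, -0, 1.155, -0.002], TCP at [625.002, -0, 256.281] pointing down, gripper open.
Joint ranges: [-2.63, 2.63], [-0.92, 2.1], [0.06, 2.66], [-1.3, 4.44], [0, 2.69], [-3.02, 3.02]. Speed limits (rad/s): [2.22, 2.22, 2.79, 3.14, 3.14, 3.14].

INTERFACE

Orientations are given as [roll, pitch, yaw] about the fixed x, y, z axes, in that order (R = Rz(yaw) Ry(pitch) Rx(roll)).
In Python, from rig import r gives the robot as it stands. The module is installed in compiled form; this text tells all that it offers.
- The arm moves only by the tool jog_arm, never from a script. Its argument "deltas" is a list of rows, each an object with "gripper": the gripper command: -1 is fully open, 1 is shut, values between are in proportion; "translation": the shift along the world's x, y, z in units of 10 cm (1.0 is 10 cm), a list of three; "dr": the turn, a rotation vector about the world's x, y, z in units of pi/2 rad (1.0 is pi/2 rad), a list of three. In form: [{"gripper": gripper, "translation": [x, y, z], "dr": [wx, wy, wz]}, ...]. A call has 1 to 12 rows; each row shifts and turns the commanded pose from where the row before left it; what a row does not reach is not made up. A row lasts 1/12 s, in which the tool goes at most 41.7 mm and 7.16 degrees, less where a joint would pass 70% of its speed; a pose out of reach is approached as far as the arm can. A call with a number of a shift or a turn outside -1 to 1 is refused whole. A call with a gripper value outside its range is refused whole. The fingers move at their own pace and stop on an object; "squeeze" is the grip in N (left out, the last holds). Time passes only in rows, so rows that do not move let the fingers close. It gives the time, the measured TCP pose, the force and the opening at its end, in the units of the state.
- r.sense(): the state, without advancing time (a new reading comes with each control period).
- r.grab_frame(name): name is "scene" or "side" or "wrist"; returns the picture (400x640x3 uint8, blue, green, red); there is no depth.
- r.calibration(name): a dict with "mtx" (3x3 intrinsics, pixels), "world_from_camera" (4x4, takes a point from camera to world coordinates). Camera axes: x right, y down, z forward; pixel columns grow to the right and rows downward; lengths in mm; the calibration is good to about 2 mm. The wrist camera is an equidistant fisheye: a pixel r from the principal point sees the ray r / f radians off the axis. A picture is of the moment at which its call begins: read the wrist's pose just before it. calibration takes no time and is no camera call; for the wrist camera it gives the pose at the moment of the call.
- r.sign_off(): hands the job in, once; it reports no verdict.
The state is a dict: "clock": time; "qpos": joint angles; "qvel": joint speeds; "joint_efforts": joint torques, N m; "eef_pos": TCP position; "tcp_rot": TCP orientation; "contact_force": force on the tool from outside, world axes, zero at the start; "wrist_torque": the same for the moment, N m; "opening": opening from 0.0 (shut) to 1.0 (fully open).
Only numpy, scipy, OpenCV 4.12 (cv2) and the standard library are available. Lean on these libraries where they do the work, as an engineer would, in place of code of your own. Each camera call takes 0.05 s, during which the arm holds its last target. There are 200 camera calls.

## Working session

There is one attempt and no reset: what is moved stays moved. The work goes in short steps, Python scripts to look and compute and a tool call to move; the robot and the scene stay as the last step left them, time stands still between calls to the robot, and variables do not carry over. Pictures are saved under pics/ and viewed, about 8 in all and at most 12, crops included, and the job is handed in when it is done.

Besides the shell and the picture viewer there is one more tool, called after "Call:" by a JSON object that holds its "method" and its "body", one argument or row to a line. jog_arm: Moves the arm, as the interface text tells. Shifts and turns lie within -1 to 1; 1 stands for 10 cm of shift or pi/2 rad of turn. Its arguments: {"type":"object","properties":{"deltas":{"type":"array"},"squeeze":{"type":"number"}},"required":["deltas"]}

```bash
mkdir -p pics; cat > h.py <<'E'
import numpy as np, cv2
from rig import r
def px(cam,P):
    c=r.calibration(cam);T=np.linalg.inv(c['world_from_camera']);p=T[:3,:3]@np.array(P,float)+T[:3,3]
    q=c['mtx']@p;return q[:2]/q[2]
def ray(cam,uv,z):
    c=r.calibration(cam);K=np.array(c['mtx']);W=np.array(c['world_from_camera'])
    if cam=='wrist':
        a=(uv[0]-K[0,2])/K[0,0];b=(uv[1]-K[1,2])/K[1,1];t=np.hypot(a,b)
        d=np.array([a/t*np.sin(t),b/t*np.sin(t),np.cos(t)]) if t>0 else np.array([0,0,1.])
    else: d=np.linalg.inv(K)@np.array([uv[0],uv[1],1.])
    d=W[:3,:3]@d;o=W[:3,3];return o+d*(z-o[2])/d[2]
E
python3 - <<'E'
from h import *
for n in('scene','side','wrist'):
    cv2.imwrite(f'pics/{n}0.png',r.grab_frame(n));c=r.calibration(n);print(n,np.round(c['mtx'],1).tolist(),np.round(c['world_from_camera'],3).tolist())
print(r.sense())
E
```

```text
scene [[385.6, 0.0, 317.3], [0.0, 385.6, 190.7], [0.0, 0.0, 1.0]] [[0.678, 0.45, -0.581, 1070.98], [0.735, -0.397, 0.55, -680.381], [0.017, -0.8, -0.6, 694.184], [0.0, 0.0, 0.0, 1.0]]
side [[481.4, 0.0, 321.8], [0.0, 481.4, 193.0], [0.0, 0.0, 1.0]] [[0.782, -0.443, 0.438, -29.202], [-0.623, -0.571, 0.535, -752.297], [0.013, -0.691, -0.723, 897.15], [0.0, 0.0, 0.0, 1.0]]
wrist [[309.7, 0.0, 314.4], [0.0, 309.7, 198.9], [0.0, 0.0, 1.0]] [[1.0, -0.0, -0.001, 624.636], [-0.0, -0.947, -0.321, 83.063], [-0.001, 0.321, -0.947, 373.762], [0.0, 0.0, 0.0, 1.0]]
{'clock': 0.15, 'qpos': array([-2.39365660e-03,  3.53492658e-01,  1.63394907e+00, -1.29439824e-05,
        1.15520776e+00, -2.41557017e-03]), 'qvel': array([ 0.00103113, -0.0029409 , -0.00215211,  0.00165344,  0.00154417,
       -0.00056749]), 'joint_efforts': array([-7.39769093e-04, -6.05638933e+01, -3.42338884e+01, -2.29960733e-05,
        6.16452831e-03, -4.00942213e-05]), 'eef_pos': array([6.24667773e+02, 9.99033314e-04, 2.55737974e+02]), 'tcp_rot': array([3.14158337e+00, 1.05685260e-03, 2.71407773e-05]), 'contact_force': array([-0.32390345, -0.60061964, -0.03179127]), 'wrist_torque': array([-0.01165731,  0.02980267, -0.0240995 ]), 'opening': 1.0004347250680836}
```

View pics/scene0.png

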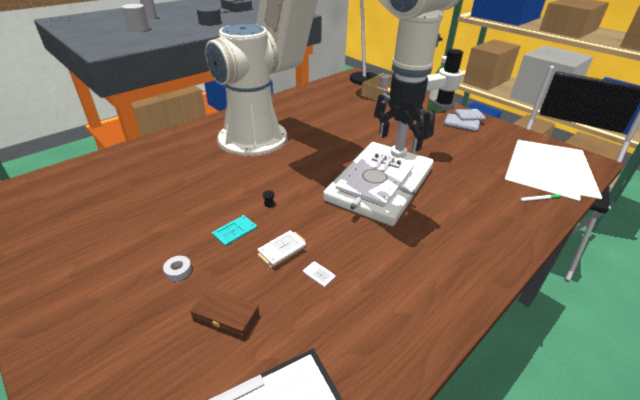

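View pics/wrist0.png

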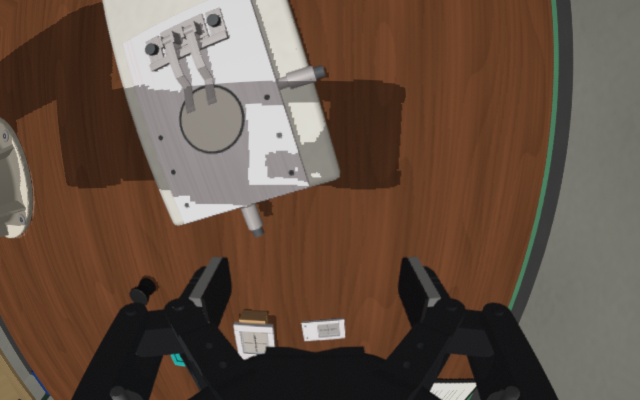

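The look-alikes in the scene view are turquoise (234,230), a white one on a wooden rest (282,247) and a small white one (320,273). I choose the larger white one on the rest. The stand is at about (380,180). Next I'll check that choice in close crops.

```bash
python3 - <<'E'
from h import *
s=cv2.imread('pics/side0.png');a=cv2.imread('pics/scene0.png');w=cv2.imread('pics/wrist0.png')
print(px('side',ray('scene',(282,247),25)),px('side',ray('scene',(380,180),68)))
print('plate~',ray('scene',(282,247),28))
u,v=px('side',ray('scene',(282,247),25)).astype(int)
def crop(im,x,y,ww,hh,k):
    x=int(np.clip(x,0,640-ww));y=int(np.clip(y,0,400-hh));print(x,y,k);return cv2.resize(im[y:y+hh,x:x+ww],None,fx=k,fy=k,interpolation=cv2.INTER_CUBIC)
A=crop(a,240,215,100,75,4);B=crop(s,u-50,v-37,100,75,4);C=crop(w,100,0,250,240,1.25)
C=crop(w,100,0,267,200,1.5)[:300,:400];
u,v=px('side',ray('scene',(380,180),68)).astype(int)
D=crop(s,u-100,v-75,200,150,2)
cv2.imwrite('pics/m1.png',np.vstack([np.hstack([A,B]),np.hstack([C,D])]))
E
```

```text
[380.20037904 230.0457759 ] [295.92216023 138.5882527 ]
plate~ [ 535.24695737 -286.22756545   28.        ]
240 215 4
330 193 4
100 0 1.25
100 0 1.5
195 63 2
```

View pics/m1.png

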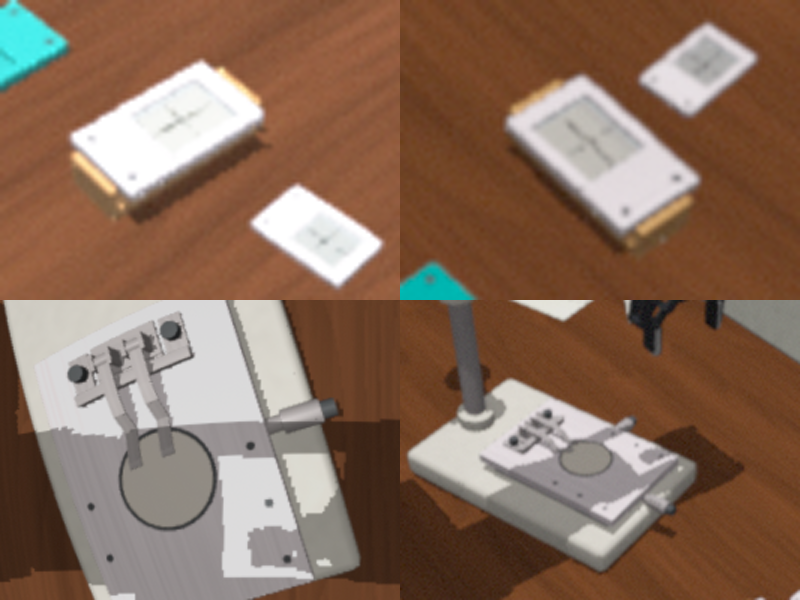

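The crops confirm it. The white plate with its window lies on the wooden rest, and its rim end (window side) points to scene (298,236). The stand's open edge faces the camera side.

```bash
python3 - <<'E'
from h import *
def rect(cam,uv,z,L):
    P=np.array([ray(cam,p,z)[:2] for p in uv]);print(cam,P.round(1).tolist(),'sides',[round(float(np.linalg.norm(P[i]-P[(i+1)%len(P)])),1) for i in range(len(P))]);return P
def pl(P): # rimA rimB gripB gripA
    f=(P[0]+P[1])/2;b=(P[2]+P[3])/2;d=f-b;print('c',((f+b)/2).round(1),'yaw',np.degrees(np.arctan2(*d[::-1])))
pl(rect('scene',[(290.75,230),(306,243),(273,263.75),(258,248.75)],28,0))
pl(rect('side',[(375.75,211.75),(356.75,223),(385.5,252.5),(404.25,238)],28,0))
# stage: far-left(+y), openleft, openright, 
rect('wrist',[(124.7,43),(178,224),(310,185)],68,0)
rect('side',[(235,141.5),(301,174.5),(340,140.5),(270,111.5)],68,0)
print('circ',ray('wrist',(212,119),68))
E
python3 - <<'E'
from h import *
E
python3 - <<'E'
import cv2,numpy as np
a=cv2.imread('pics/scene0.png')[130:230,315:450];w=cv2.imread('pics/wrist0.png')[0:240,100:350]
w=cv2.resize(w,None,fx=2.3,fy=2.3,interpolation=cv2.INTER_CUBIC);cv2.imwrite('pics/m2.png',w)
E
```

```text
scene [[502.9, -232.3], [563.5, -234.2], [563.5, -335.0], [501.7, -332.6]] sides [60.6, 100.9, 61.9, 100.3]
c [ 532.9 -283.5] yaw 89.68595061514856
side [[561.7, -237.9], [501.9, -236.3], [495.6, -340.7], [558.4, -337.4]] sides [59.8, 104.6, 62.9, 99.6]
c [ 529.4 -288.1] yaw 87.28627590696792
wrist [[416.6, 159.8], [467.2, -51.1], [619.9, -5.5]] sides [216.9, 159.4, 262.0]
side [[409.8, 149.9], [472.5, -57.5], [632.5, -17.0], [557.0, 202.0]] sides [216.6, 165.1, 231.6, 156.2]
circ [520.57576758  64.96566527  68.        ]
```

View pics/m2.png

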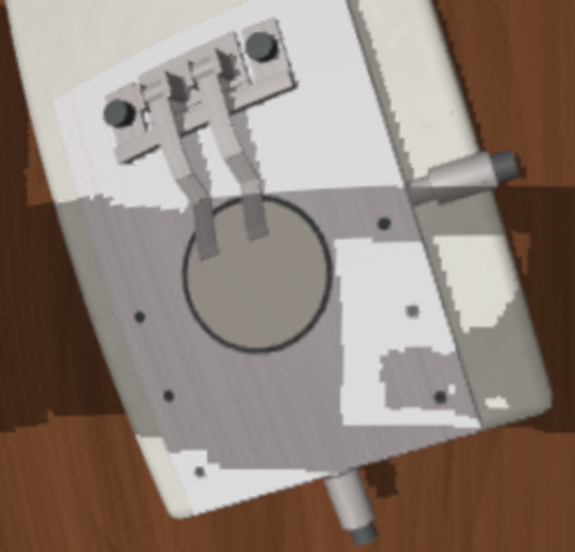

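```bash
python3 - <<'E'
from h import *
q=lambda u,v,z:ray('wrist',(u/2.3+100,v/2.3),z)[:2]
FL,OL,OR=q(57,100,68),q(193,514,68),q(480,428,68)
ang=lambda d:np.degrees(np.arctan2(d[1],d[0]))
print(FL,OL,OR,np.linalg.norm(FL-OL),np.linalg.norm(OL-OR),'yaw',ang(FL-OL),ang(OR-OL)+90)
L=[q(139,317,68),q(168,396,68),q(199,471,68)];R=[q(384,223,68),q(412,311,68),q(440,397,68)]
for l,rr in zip(L,R): print('holes',(l+rr)/2,np.linalg.norm(l-rr),ang(l-rr)-90)
print('hole lines',ang(L[0]-L[2]),ang(R[0]-R[2]))
print('circ',q(256,274,68), 'R',np.linalg.norm(q(184,274,68)-q(330,274,68)))
t1,t2=q(118,160,72),q(293,85,72);print('fence',t1,t2,np.linalg.norm(t1-t2),ang(t2-t1)+90)
for n in [(208,253),(258,234)]: print('tips',q(*n,82))
E
```

```text
[416.73739354 159.22275056] [475.00986371 -50.29218813] [618.52245974  -6.70477076] 217.4676764803005 149.98575989971232 yaw 105.54286489676674 106.89450158938001
holes [518.45996504  66.65863846] 124.50683832586077 -253.3066489165308
holes [529.84376551  28.13193918] 124.47318279892747 -253.24512194122153
holes [541.39950762  -9.9386965 ] 124.07337727390093 -253.54796750479426
hole lines 106.82816190373129 106.51690573806455
circ [519.81129101  64.87433196] R 69.52661219629724
fence [454.26227293 123.28808559] [539.76202287 147.22844567] 88.78822039635364 105.64251372758568
tips [502.93030387  76.167398  ]
tips [526.29281189  82.65322492]
```

Call:
{"method": "jog_arm", "body": {
  "deltas": [
    {"gripper": -1,"translation": [-0.094,-0.285,0],"dr": [0,0,0]},
    {"gripper": -1,"translation": [-0.094,-0.285,0],"dr": [0,0,0]},
    {"gripper": -1,"translation": [-0.094,-0.285,0],"dr": [0,0,0]},
    {"gripper": -1,"translation": [-0.094,-0.285,0],"dr": [0,0,0]},
    {"gripper": -1,"translation": [-0.094,-0.285,0],"dr": [0,0,0]},
    {"gripper": -1,"translation": [-0.094,-0.285,0],"dr": [0,0,0]},
    {"gripper": -1,"translation": [-0.094,-0.285,0],"dr": [0,0,0]},
    {"gripper": -1,"translation": [-0.094,-0.285,0],"dr": [0,0,0]},
    {"gripper": -1,"translation": [-0.094,-0.285,0],"dr": [0,0,0]},
    {"gripper": -1,"translation": [-0.094,-0.285,0],"dr": [0,0,0]},
    {"gripper": -0.46,"translation": [0,0,0],"dr": [0,0,0]},
    {"gripper": -0.46,"translation": [0,0,0],"dr": [0,0,0]}
  ],
  "squeeze": 20
}}

```text
clock: 1.15
eef_pos: [530.3, -286.2, 256.0]
tcp_rot: [-3.141, 0.0, -0.003]
contact_force: [0.3, 1.0, 0.2]
opening: 0.75
```

```bash
python3 - <<'E'
from h import *
s=r.sense();print(s['clock'],s['eef_pos'],s['tcp_rot'],s['opening'],s['contact_force'])
w=r.grab_frame('wrist');cv2.imwrite('pics/w1.png',w)
c=w[40:300,120:520];cv2.imwrite('pics/w1c.png',cv2.resize(c,None,fx=2,fy=2,interpolation=cv2.INTER_CUBIC))
for n,p,z in[('turq',(234,230),8),('small',(320,273),6),('ring',(177,268),22),('loupe',(268,198),38),('case',(226,313),37)]: print(n,ray('scene',p,z).round())
E
```

```text
1.15 [ 530.34869156 -286.15864866  255.98170969] [-3.14130057e+00  4.09991069e-04 -2.68099085e-03] 0.7504890009965042 [0.27399549 1.04950592 0.15575232]
turq [ 388. -329.    8.]
small [ 642. -260.    6.]
ring [ 424. -502.   22.]
loupe [ 370. -203.   38.]
case [ 612. -489.   37.]
```

View pics/w1c.png

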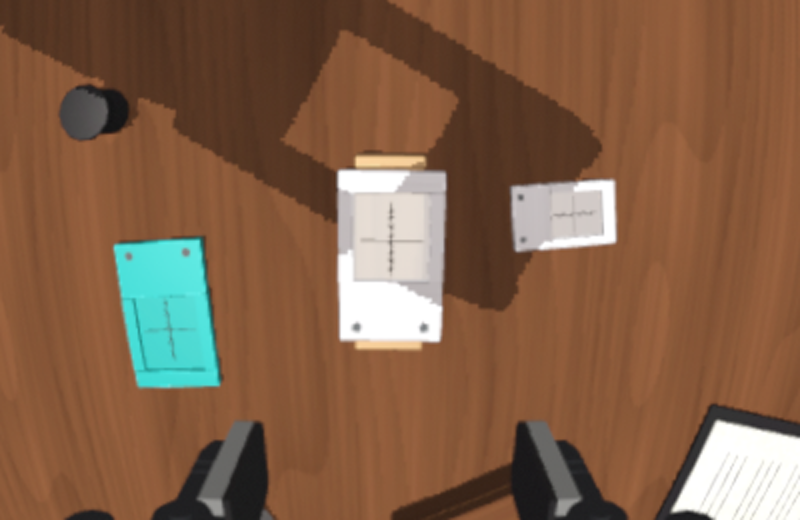

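```bash
python3 - <<'E'
from h import *
P=np.array([ray('wrist',(120+u/2,40+v/2),28)[:2] for u,v in[(338,171),(446,172),(441,341),(341,341)]])
print(P.round(1),[round(float(np.linalg.norm(P[i]-P[(i+1)%4])),1) for i in range(4)])
f=(P[0]+P[1])/2;b=(P[2]+P[3])/2;print((f+b)/2,np.degrees(np.arctan2(*(f-b)[::-1])))
E
```

```text
[[ 502.4 -232.9]
 [ 562.6 -233.5]
 [ 561.7 -334. ]
 [ 501.8 -333.8]] [60.2, 100.5, 59.9, 101.0]
[ 532.13181485 -283.53605782] 89.61861378931196
```

Call:
{"method": "jog_arm", "body": {
  "deltas": [
    {"gripper": -0.44,"translation": [0,0.3,-0.3],"dr": [0,0,0]},
    {"gripper": -0.44,"translation": [0,0.4,-0.3],"dr": [0,0,0]},
    {"gripper": -0.44,"translation": [0,0.4,-0.3],"dr": [0,0,0]},
    {"gripper": -0.44,"translation": [0,0.3,-0.3],"dr": [0,0,0]},
    {"gripper": -0.44,"translation": [0,0,-0.4],"dr": [0,0,0]},
    {"gripper": -0.44,"translation": [0,0,-0.4],"dr": [0,0,0]},
    {"gripper": -0.44,"translation": [0,0,-0.2],"dr": [0,0,0]},
    {"gripper": -0.44,"translation": [0,0,-0.06],"dr": [0,0,0]},
    {"gripper": -0.44,"translation": [0,0,0],"dr": [0,0,0]}
  ]
}}

```text
clock: 1.95
eef_pos: [530.2, -158.0, 39.9]
tcp_rot: [-3.14, 0.003, 0.001]
contact_force: [0.3, -0.2, 0.4]
opening: 0.723
```

Call:
{"method": "jog_arm", "body": {
  "deltas": [
    {"gripper": -0.44,"translation": [0,0,-0.06],"dr": [0,0,0]},
    {"gripper": -0.44,"translation": [0,0,-0.04],"dr": [0,0,0]},
    {"gripper": -0.44,"translation": [0,0,-0.02],"dr": [0,0,0]},
    {"gripper": -0.44,"translation": [0,0,-0.01],"dr": [0,0,0]},
    {"gripper": -0.44,"translation": [0,0,-0.01],"dr": [0,0,0]},
    {"gripper": -0.44,"translation": [0,0,-0.01],"dr": [0,0,0]},
    {"gripper": -0.44,"translation": [0,0,0],"dr": [0,0,0]}
  ]
}}

```text
clock: 2.53
eef_pos: [531.1, -159.5, 26.6]
tcp_rot: [3.141, -0.0, -0.0]
contact_force: [-0.0, 0.6, -0.5]
opening: 0.719
```

Call:
{"method": "jog_arm", "body": {
  "deltas": [
    {"gripper": -0.44,"translation": [0,0,-0.01],"dr": [0,0,0]},
    {"gripper": -0.44,"translation": [0,0,-0.01],"dr": [0,0,0]},
    {"gripper": -0.44,"translation": [0,0,0],"dr": [0,0,0]}
  ]
}}

```text
clock: 2.78
eef_pos: [530.9, -159.4, 24.2]
tcp_rot: [-3.142, 0.0, -0.0]
contact_force: [-0.1, 0.9, 0.3]
opening: 0.72
```

Call:
{"method": "jog_arm", "body": {
  "deltas": [
    {"gripper": -0.44,"translation": [0,0,-0.01],"dr": [0,0,0]},
    {"gripper": -0.44,"translation": [0,0,-0.01],"dr": [0,0,0]},
    {"gripper": -0.44,"translation": [0,0,0],"dr": [0,0,0]}
  ]
}}

```text
clock: 3.03
eef_pos: [531.0, -159.4, 22.2]
tcp_rot: [-3.142, 0.0, 0.0]
contact_force: [0.1, -0.6, 0.5]
opening: 0.719
```

Call:
{"method": "jog_arm", "body": {
  "deltas": [
    {"gripper": -0.44,"translation": [0,0,-0.01],"dr": [0,0,0]},
    {"gripper": -0.44,"translation": [0,0,-0.01],"dr": [0,0,0]},
    {"gripper": -0.44,"translation": [0,0,0],"dr": [0,0,0]}
  ]
}}

```text
clock: 3.28
eef_pos: [530.9, -159.3, 20.1]
tcp_rot: [-3.142, 0.0, 0.0]
contact_force: [0.1, 0.2, -0.2]
opening: 0.718
```

Call:
{"method": "jog_arm", "body": {
  "deltas": [
    {"gripper": -0.44,"translation": [0,0,-0.01],"dr": [0,0,0]},
    {"gripper": -0.44,"translation": [0,0,-0.005],"dr": [0,0,0]},
    {"gripper": -0.44,"translation": [0,0,0],"dr": [0,0,0]}
  ]
}}

```text
clock: 3.53
eef_pos: [531.1, -159.4, 19.6]
tcp_rot: [3.142, -0.0, 0.0]
contact_force: [-2.9, 1.1, 10.1]
opening: 0.716
```

Call:
{"method": "jog_arm", "body": {
  "deltas": [
    {"gripper": -0.44,"translation": [0,0,-0.01],"dr": [0,0,0]},
    {"gripper": -0.44,"translation": [0,0,0],"dr": [0,0,0]}
  ]
}}

```text
clock: 3.7
eef_pos: [531.1, -159.4, 19.5]
tcp_rot: [3.142, -0.0, 0.0]
contact_force: [-6.2, 1.7, 23.5]
opening: 0.715
```

Call:
{"method": "jog_arm", "body": {
  "deltas": [
    {"gripper": -1,"translation": [0,0,0.4],"dr": [0,0,0]},
    {"gripper": -1,"translation": [0.009,-0.2,0.38],"dr": [0,0,0]},
    {"gripper": -1,"translation": [0,-0.36,0],"dr": [0,0,0]},
    {"gripper": -1,"translation": [0,-0.36,0],"dr": [0,0,0]},
    {"gripper": -1,"translation": [0,-0.36,0],"dr": [0,0,0]},
    {"gripper": -1,"translation": [0,-0.24,0],"dr": [0,0,0]},
    {"gripper": -1,"translation": [0,0,0],"dr": [0,0,0]},
    {"gripper": -1,"translation": [0,0,0],"dr": [0,0,0]}
  ]
}}

```text
clock: 4.37
eef_pos: [531.5, -311.9, 94.6]
tcp_rot: [-3.141, -0.0, -0.002]
contact_force: [-0.0, -0.1, -0.5]
opening: 0.998
```

Call:
{"method": "jog_arm", "body": {
  "deltas": [
    {"gripper": -1,"translation": [0,0,-0.25],"dr": [0,0,0]},
    {"gripper": -1,"translation": [0.005,0,-0.2],"dr": [0,0,0]},
    {"gripper": -1,"translation": [0,0,-0.08],"dr": [0,0,0]},
    {"gripper": -1,"translation": [0,0,0],"dr": [0,0,0]},
    {"gripper": -1,"translation": [0,0,0],"dr": [0,0,0]}
  ]
}}

```text
clock: 4.78
eef_pos: [532.3, -309.8, 41.7]
tcp_rot: [-3.141, 0.001, 0.001]
contact_force: [-0.3, 0.5, 0.8]
opening: 1.0
```

Call:
{"method": "jog_arm", "body": {
  "deltas": [
    {"gripper": -0.3,"translation": [0,0,0],"dr": [0,0,0]},
    {"gripper": -0.3,"translation": [0,0,0],"dr": [0,0,0]},
    {"gripper": -0.3,"translation": [0,0,0],"dr": [0,0,0]},
    {"gripper": -0.3,"translation": [0,0,0],"dr": [0,0,0]},
    {"gripper": -0.3,"translation": [0,0,0],"dr": [0,0,0]}
  ],
  "squeeze": 50
}}

```text
clock: 5.2
eef_pos: [533.1, -311.0, 43.3]
tcp_rot: [3.141, -0.002, 0.0]
contact_force: [-0.8, 3.2, 6.3]
opening: 0.682
```

Call:
{"method": "jog_arm", "body": {
  "deltas": [
    {"gripper": -0.3,"translation": [0,0,0.02],"dr": [0,0,0]},
    {"gripper": -0.3,"translation": [0,0,0.05],"dr": [0,0,0]},
    {"gripper": -0.3,"translation": [0,0,0.2],"dr": [0,0,0]},
    {"gripper": -0.3,"translation": [0,0,0.3],"dr": [0,0,0]},
    {"gripper": -0.3,"translation": [0,0,0.3],"dr": [0,0,0]},
    {"gripper": -0.3,"translation": [0,0,0.3],"dr": [0,0,0]},
    {"gripper": -0.3,"translation": [0,0,0],"dr": [0,0,0]},
    {"gripper": -0.3,"translation": [0,0,0],"dr": [0,0,0]}
  ]
}}

```text
clock: 5.87
eef_pos: [533.4, -311.5, 161.1]
tcp_rot: [3.139, -0.004, -0.0]
contact_force: [-1.2, -0.2, -2.6]
opening: 0.676
```

```bash
python3 - <<'E'
from h import *
s=r.sense();print(s['clock'],s['eef_pos'],s['tcp_rot'],s['opening'],s['contact_force'])
w=r.grab_frame('wrist');d=r.grab_frame('side')
u,v=px('side',s['eef_pos']).astype(int);x,y=u-50,v-65
print(x,y)
A=cv2.resize(w[130:400,150:480],(488,400),interpolation=cv2.INTER_CUBIC)
B=cv2.resize(d[y:y+130,x:x+100],(308,400),interpolation=cv2.INTER_CUBIC)
cv2.imwrite('pics/g.png',np.hstack([A,B]))
E
```

```text
5.8667 [ 533.42523999 -311.488071    161.14328131] [ 3.13932209e+00 -3.75955149e-03 -5.52881519e-05] 0.6760251574886571 [-1.1514332  -0.20932168 -2.59831057]
345 131
```

View pics/g.png

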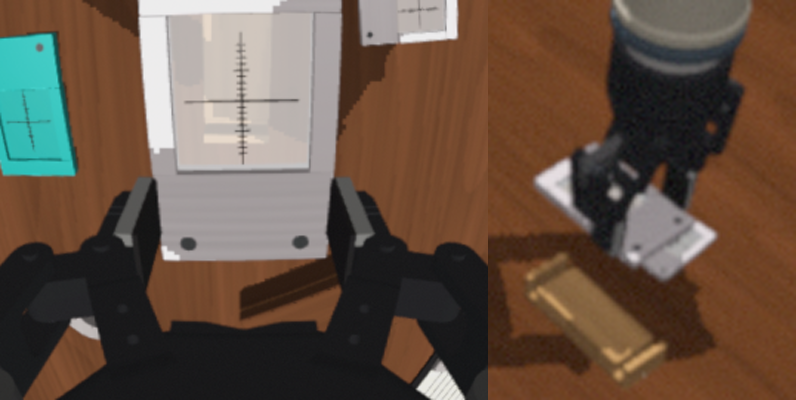

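The plate is held by its grip panel and the rest is empty. Now I'll get its pose in the hand from that wrist picture: window corners at crop (166,13), (313,12), (310,170) and (177,170), rear corners at (162,260) and (327,257).

```bash
python3 - <<'E'
from h import *
from scipy.spatial.transform import Rotation as Rn
c=r.calibration('wrist');K=np.array(c['mtx']);W=np.array(c['world_from_camera'])
im=[(166,13),(313,12),(310,170),(177,170),(162,260),(327,257)]
ob=np.array([(38,22,8),(38,-22,8),(-14,-22,8),(-14,22,8),(-50,30,8),(-50,-30,8)],float)
n=[]
for u,v in im:
    a=(150+u/1.4788-K[0,2])/K[0,0];b=(130+v/1.4815-K[1,2])/K[1,1];t=np.hypot(a,b);n.append((a/t*np.tan(t),b/t*np.tan(t)))
n=np.array(n);ok,rv,tv=cv2.solvePnP(ob,n,np.eye(3),None)
pr=cv2.projectPoints(ob,rv,tv,np.eye(3),None)[0][:,0];print('resid px',((pr-n)*310*1.48).round(1).tolist())
T=np.eye(4);T[:3,:3]=cv2.Rodrigues(rv)[0];T[:3,3]=tv[:,0];P=W@T
print(P[:3,3],Rn.from_matrix(P[:3,:3]).as_euler('zyx',degrees=True),'tilt axes x dir',P[:3,0])
E
```

```text
resid px [[1.0, 0.1], [0.1, -1.5], [-0.8, -0.1], [-0.5, 1.8], [1.0, -0.7], [-0.7, 0.5]]
[ 531.32850936 -283.36268471  133.323922  ] [90.93061985 -0.15816803 -2.31453687] tilt axes x dir [-0.0162416   0.99905057 -0.04042478]
```

Call:
{"method": "jog_arm", "body": {
  "deltas": [
    {"gripper": -0.3,"translation": [0.008,0.3,-0.03],"dr": [0,0,0.0184]},
    {"gripper": -0.3,"translation": [0.008,0.3,-0.03],"dr": [0,0,0.0184]},
    {"gripper": -0.3,"translation": [0.008,0.3,-0.03],"dr": [0,0,0.0184]},
    {"gripper": -0.3,"translation": [0.008,0.3,-0.03],"dr": [0,0,0.0184]},
    {"gripper": -0.3,"translation": [0.008,0.3,-0.03],"dr": [0,0,0.0184]},
    {"gripper": -0.3,"translation": [0.008,0.3,-0.03],"dr": [0,0,0.0184]},
    {"gripper": -0.3,"translation": [0.008,0.3,-0.03],"dr": [0,0,0.0184]},
    {"gripper": -0.3,"translation": [0.008,0.3,-0.03],"dr": [0,0,0.0184]},
    {"gripper": -0.3,"translation": [0.008,0.3,-0.03],"dr": [0,0,0.0184]},
    {"gripper": -0.3,"translation": [0.008,0.3,-0.03],"dr": [0,0,0.0184]},
    {"gripper": -0.3,"translation": [0,0,0],"dr": [0,0,0]},
    {"gripper": -0.3,"translation": [0,0,0],"dr": [0,0,0]}
  ]
}}

```text
clock: 6.97
eef_pos: [539.1, -9.4, 127.1]
tcp_rot: [-3.141, 0.003, 0.292]
contact_force: [0.1, -0.0, -1.7]
opening: 0.681
```

```bash
python3 - <<'E'
from h import *
s=r.sense();print(s['clock'],s['eef_pos'],s['tcp_rot'],s['opening'],s['contact_force'])
w=r.grab_frame('wrist');cv2.imwrite('pics/w2.png',cv2.resize(w[0:320,110:510],None,fx=1.8,fy=1.8,interpolation=cv2.INTER_CUBIC))
E
```

```text
6.9667 [539.14664835  -9.4298698  127.09413596] [-3.14064535e+00  3.09707872e-03  2.91715642e-01] 0.6810240972209399 [ 0.08028435 -0.03124977 -1.65942728]
```

View pics/w2.png

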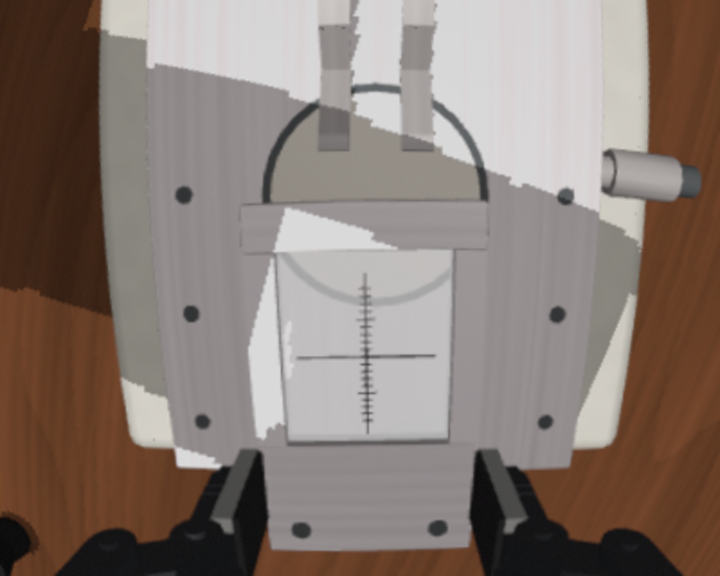

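Call:
{"method": "jog_arm", "body": {
  "deltas": [
    {"gripper": -0.3,"translation": [0.019,0.006,-0.1],"dr": [0,0,-0.01]},
    {"gripper": -0.3,"translation": [0,0,-0.1],"dr": [0,0,0]},
    {"gripper": -0.3,"translation": [0,0,-0.07],"dr": [0,0,0]},
    {"gripper": -0.3,"translation": [0,0,-0.04],"dr": [0,0,0]},
    {"gripper": -0.3,"translation": [0,0,0],"dr": [0,0,0]},
    {"gripper": -0.3,"translation": [0,0,0],"dr": [0,0,0]}
  ]
}}

```text
clock: 7.52
eef_pos: [542.0, -10.6, 97.2]
tcp_rot: [-3.141, 0.001, 0.273]
contact_force: [0.4, 1.1, -1.1]
opening: 0.676
```

Call:
{"method": "jog_arm", "body": {
  "deltas": [
    {"gripper": -0.3,"translation": [0,0,-0.01],"dr": [0,0,0]},
    {"gripper": -0.3,"translation": [0,0,-0.01],"dr": [0,0,0]},
    {"gripper": -0.3,"translation": [0,0,0],"dr": [0,0,0]}
  ]
}}

```text
clock: 7.77
eef_pos: [542.4, -10.2, 95.9]
tcp_rot: [3.141, -0.0, 0.273]
contact_force: [1.0, 0.4, -1.2]
opening: 0.678
```

Call:
{"method": "jog_arm", "body": {
  "deltas": [
    {"gripper": -0.3,"translation": [0,0,-0.01],"dr": [0,0,0]},
    {"gripper": -0.3,"translation": [0,0,0],"dr": [0,0,0]},
    {"gripper": -0.3,"translation": [0,0,0],"dr": [0,0,0]}
  ]
}}

```text
clock: 8.02
eef_pos: [542.3, -10.2, 94.8]
tcp_rot: [3.142, -0.0, 0.273]
contact_force: [0.7, -0.8, -0.9]
opening: 0.678
```

Call:
{"method": "jog_arm", "body": {
  "deltas": [
    {"gripper": -0.3,"translation": [0,0,-0.01],"dr": [0,0,0]},
    {"gripper": -0.3,"translation": [0,0,0],"dr": [0,0,0]},
    {"gripper": -0.3,"translation": [0,0,0],"dr": [0,0,0]}
  ]
}}

```text
clock: 8.27
eef_pos: [542.2, -10.2, 93.7]
tcp_rot: [-3.142, 0.0, 0.273]
contact_force: [0.6, -0.1, -0.6]
opening: 0.679
```

Call:
{"method": "jog_arm", "body": {
  "deltas": [
    {"gripper": -0.3,"translation": [0,0,-0.01],"dr": [0,0,0]},
    {"gripper": -0.3,"translation": [0,0,0],"dr": [0,0,0]},
    {"gripper": -0.3,"translation": [0,0,0],"dr": [0,0,0]}
  ]
}}

```text
clock: 8.52
eef_pos: [542.2, -10.2, 92.6]
tcp_rot: [-3.142, 0.0, 0.273]
contact_force: [-0.0, -0.3, -1.8]
opening: 0.677
```

Call:
{"method": "jog_arm", "body": {
  "deltas": [
    {"gripper": -0.3,"translation": [0,0,-0.01],"dr": [0,0,0]},
    {"gripper": -0.3,"translation": [0,0,0],"dr": [0,0,0]},
    {"gripper": -0.3,"translation": [0,0,0],"dr": [0,0,0]}
  ]
}}

```text
clock: 8.77
eef_pos: [542.3, -10.2, 91.7]
tcp_rot: [-3.142, 0.0, 0.273]
contact_force: [0.0, -0.2, -1.8]
opening: 0.68
```

Call:
{"method": "jog_arm", "body": {
  "deltas": [
    {"gripper": -0.3,"translation": [0,0,-0.01],"dr": [0,0,0]},
    {"gripper": -0.3,"translation": [0,0,0],"dr": [0,0,0]},
    {"gripper": -0.3,"translation": [0,0,0],"dr": [0,0,0]}
  ]
}}

```text
clock: 9.02
eef_pos: [542.3, -10.2, 91.3]
tcp_rot: [3.142, -0.0, 0.273]
contact_force: [-1.9, -0.3, 7.2]
opening: 0.677
```

Call:
{"method": "jog_arm", "body": {
  "deltas": [
    {"gripper": -0.3,"translation": [0,0,-0.005],"dr": [0,0,0]},
    {"gripper": -0.3,"translation": [0,0,0],"dr": [0,0,0]},
    {"gripper": -0.3,"translation": [0,0,0],"dr": [0,0,0]}
  ]
}}

```text
clock: 9.27
eef_pos: [542.4, -10.2, 91.3]
tcp_rot: [3.142, -0.0, 0.273]
contact_force: [-4.1, -0.3, 12.2]
opening: 0.683
```

Call:
{"method": "jog_arm", "body": {
  "deltas": [
    {"gripper": -0.3,"translation": [0,0,-0.005],"dr": [0,0,0]},
    {"gripper": -0.3,"translation": [0,0,0],"dr": [0,0,0]},
    {"gripper": -0.3,"translation": [0,0,0],"dr": [0,0,0]}
  ]
}}

```text
clock: 9.52
eef_pos: [542.4, -10.2, 91.2]
tcp_rot: [3.142, -0.0, 0.273]
contact_force: [-6.8, -0.4, 18.3]
opening: 0.679
```

Call:
{"method": "jog_arm", "body": {
  "deltas": [
    {"gripper": -0.3,"translation": [0,0,0.008],"dr": [0,0,0]},
    {"gripper": -0.3,"translation": [-0.0114,0.0383,0],"dr": [0,0,0]},
    {"gripper": -0.3,"translation": [-0.0114,0.0383,0],"dr": [0,0,0]},
    {"gripper": -0.3,"translation": [-0.0114,0.0383,0],"dr": [0,0,0]},
    {"gripper": -0.3,"translation": [-0.0114,0.0383,0],"dr": [0,0,0]},
    {"gripper": -0.3,"translation": [-0.0114,0.0383,0],"dr": [0,0,0]},
    {"gripper": -0.3,"translation": [0,0,0],"dr": [0,0,0]}
  ]
}}

```text
clock: 10.1
eef_pos: [537.6, 9.5, 91.3]
tcp_rot: [3.141, -0.002, 0.274]
contact_force: [0.1, 0.5, 7.0]
opening: 0.679
```

Call:
{"method": "jog_arm", "body": {
  "deltas": [
    {"gripper": -0.3,"translation": [-0.0057,0.0192,0],"dr": [0,0,0]},
    {"gripper": -0.3,"translation": [-0.0057,0.0192,0],"dr": [0,0,0]},
    {"gripper": -0.3,"translation": [-0.0057,0.0192,0],"dr": [0,0,0]},
    {"gripper": -0.3,"translation": [-0.0057,0.0192,0],"dr": [0,0,0]}
  ]
}}

```text
clock: 10.43
eef_pos: [535.5, 16.5, 91.3]
tcp_rot: [3.14, -0.002, 0.274]
contact_force: [0.2, -3.9, 6.8]
opening: 0.68
```

Call:
{"method": "jog_arm", "body": {
  "deltas": [
    {"gripper": -0.3,"translation": [-0.0057,0.0192,0],"dr": [0,0,0]},
    {"gripper": -0.3,"translation": [-0.0057,0.0192,0],"dr": [0,0,0]},
    {"gripper": -0.3,"translation": [-0.0057,0.0192,0],"dr": [0,0,0]}
  ]
}}

```text
clock: 10.68
eef_pos: [534.0, 21.9, 91.3]
tcp_rot: [3.14, -0.003, 0.274]
contact_force: [2.0, -7.8, 7.0]
opening: 0.685
```

Call:
{"method": "jog_arm", "body": {
  "deltas": [
    {"gripper": -0.3,"translation": [-0.0057,0.0192,0],"dr": [0,0,0]},
    {"gripper": -0.3,"translation": [-0.0057,0.0192,0],"dr": [0,0,0]},
    {"gripper": -0.3,"translation": [-0.0057,0.0192,0],"dr": [0,0,0]}
  ]
}}

```text
clock: 10.93
eef_pos: [532.5, 27.3, 91.3]
tcp_rot: [3.139, -0.003, 0.274]
contact_force: [2.9, -10.8, 5.1]
opening: 0.679
```

Call:
{"method": "jog_arm", "body": {
  "deltas": [
    {"gripper": -0.3,"translation": [-0.0057,0.0192,0],"dr": [0,0,0]},
    {"gripper": -0.3,"translation": [-0.0057,0.0192,0],"dr": [0,0,0]},
    {"gripper": -0.3,"translation": [-0.0057,0.0192,0],"dr": [0,0,0]}
  ]
}}

```text
clock: 11.18
eef_pos: [530.7, 33.3, 91.3]
tcp_rot: [3.14, -0.003, 0.274]
contact_force: [2.6, -6.4, 6.8]
opening: 0.678
```

Call:
{"method": "jog_arm", "body": {
  "deltas": [
    {"gripper": -0.3,"translation": [-0.0029,0.0096,0],"dr": [0,0,0]},
    {"gripper": -0.3,"translation": [0,0,0],"dr": [0,0,0]},
    {"gripper": -0.3,"translation": [0,0,0],"dr": [0,0,0]}
  ]
}}

```text
clock: 11.43
eef_pos: [530.3, 34.5, 91.3]
tcp_rot: [3.14, -0.003, 0.274]
contact_force: [0.4, -5.0, 6.2]
opening: 0.684
```

```bash
python3 - <<'E'
from h import *
s=r.sense();print(s['clock'],s['eef_pos'],s['tcp_rot'],s['opening'],s['contact_force'],s['wrist_torque'])
w=r.grab_frame('wrist');cv2.imwrite('pics/w3.png',cv2.resize(w[0:320,110:510],None,fx=1.8,fy=1.8,interpolation=cv2.INTER_CUBIC))
E
```

```text
11.4333 [530.29102351  34.54833716  91.32795297] [ 3.14006684e+00 -2.66675750e-03  2.73763395e-01] 0.6842690488532142 [ 0.42646479 -4.96414818  6.20127404] [-0.79391426 -0.16215611 -0.02706904]
```

View pics/w3.png

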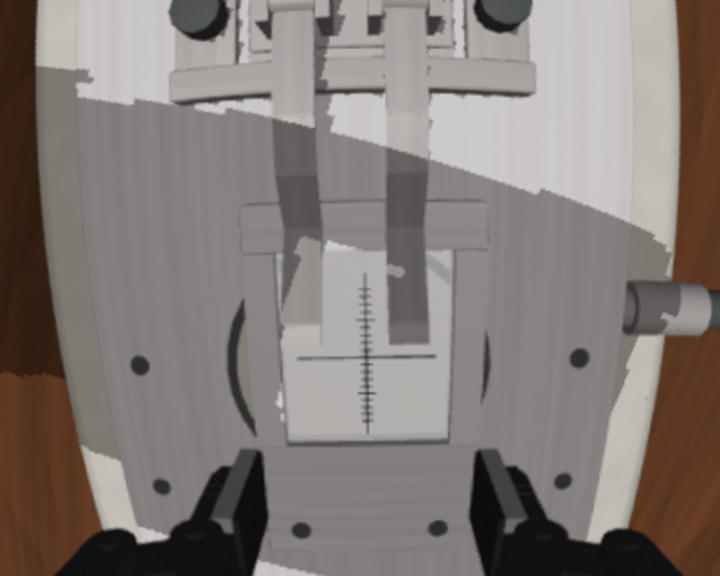

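Call:
{"method": "jog_arm", "body": {
  "deltas": [
    {"gripper": -0.3,"translation": [-0.0057,0.0192,0],"dr": [0,0,0]},
    {"gripper": -0.3,"translation": [-0.0057,0.0192,0],"dr": [0,0,0]},
    {"gripper": -0.3,"translation": [-0.0057,0.0192,0],"dr": [0,0,0]},
    {"gripper": -0.3,"translation": [-0.0057,0.0192,0],"dr": [0,0,0]}
  ]
}}

```text
clock: 11.82
eef_pos: [527.9, 42.3, 91.3]
tcp_rot: [3.14, -0.003, 0.274]
contact_force: [0.2, -3.7, 8.1]
opening: 0.679
```

Call:
{"method": "jog_arm", "body": {
  "deltas": [
    {"gripper": -0.3,"translation": [-0.0029,0.0096,0],"dr": [0,0,0]},
    {"gripper": -0.3,"translation": [-0.0029,0.0096,0],"dr": [0,0,0]},
    {"gripper": -0.3,"translation": [-0.0029,0.0096,0],"dr": [0,0,0]},
    {"gripper": -0.3,"translation": [-0.0029,0.0096,0],"dr": [0,0,0]}
  ]
}}

```text
clock: 12.15
eef_pos: [526.8, 46.1, 91.3]
tcp_rot: [3.14, -0.003, 0.274]
contact_force: [1.5, -6.4, 7.0]
opening: 0.678
```

Call:
{"method": "jog_arm", "body": {
  "deltas": [
    {"gripper": -0.3,"translation": [-0.0029,0.0096,0],"dr": [0,0,0]},
    {"gripper": -0.3,"translation": [-0.0029,0.0096,0],"dr": [0,0,0]},
    {"gripper": -0.3,"translation": [0,0,0],"dr": [0,0,0]}
  ]
}}

```text
clock: 12.4
eef_pos: [526.2, 48.1, 91.3]
tcp_rot: [3.14, -0.002, 0.274]
contact_force: [1.3, -4.2, 7.1]
opening: 0.678
```

Call:
{"method": "jog_arm", "body": {
  "deltas": [
    {"gripper": -0.3,"translation": [-0.0014,0.0048,0],"dr": [0,0,0]},
    {"gripper": -0.3,"translation": [-0.0014,0.0048,0],"dr": [0,0,0]}
  ]
}}

```text
clock: 12.57
eef_pos: [525.9, 48.9, 91.3]
tcp_rot: [3.14, -0.003, 0.274]
contact_force: [1.8, -6.1, 6.9]
opening: 0.679
```

Call:
{"method": "jog_arm", "body": {
  "deltas": [
    {"gripper": -0.3,"translation": [-0.0014,0.0048,0],"dr": [0,0,0]},
    {"gripper": -0.3,"translation": [-0.0014,0.0048,0],"dr": [0,0,0]}
  ]
}}

```text
clock: 12.73
eef_pos: [525.6, 49.8, 91.3]
tcp_rot: [3.14, -0.002, 0.274]
contact_force: [1.2, -5.9, 6.8]
opening: 0.677
```

Call:
{"method": "jog_arm", "body": {
  "deltas": [
    {"gripper": -0.3,"translation": [-0.0014,0.0048,0],"dr": [0,0,0]},
    {"gripper": -0.3,"translation": [-0.0014,0.0048,0],"dr": [0,0,0]}
  ]
}}

```text
clock: 12.9
eef_pos: [525.4, 50.8, 91.3]
tcp_rot: [3.14, -0.003, 0.274]
contact_force: [1.9, -6.1, 7.4]
opening: 0.681
```

```bash
python3 - <<'E'
from h import *
s=r.sense();e=s['eef_pos'];print(e,s['contact_force'])
w=r.grab_frame('wrist')
cv2.imwrite('pics/w4.png',cv2.resize(w[40:240,180:440],None,fx=3,fy=3,interpolation=cv2.INTER_CUBIC))
E
```

```text
[525.40109075  50.79065314  91.31115548] [ 1.9311629  -6.10906745  7.39224972]
```

View pics/w4.png

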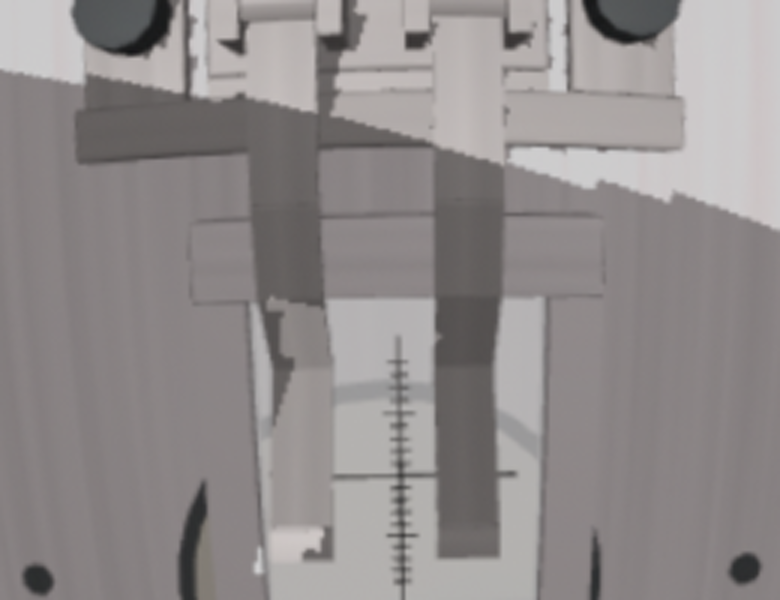

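Both clips sit inside the window on the glass, and rim (row 217) and fence face (row 155) run parallel about 9 mm apart.

Call:
{"method": "jog_arm", "body": {
  "deltas": [
    {"gripper": -0.3,"translation": [-0.0029,0.0096,0],"dr": [0,0,0]},
    {"gripper": -0.3,"translation": [-0.0029,0.0096,0],"dr": [0,0,0]},
    {"gripper": -0.3,"translation": [-0.0029,0.0096,0],"dr": [0,0,0]}
  ]
}}

```text
clock: 13.2
eef_pos: [524.5, 53.7, 91.3]
tcp_rot: [3.14, -0.003, 0.274]
contact_force: [2.5, -6.1, 6.3]
opening: 0.676
```

Call:
{"method": "jog_arm", "body": {
  "deltas": [
    {"gripper": -0.3,"translation": [-0.0014,0.0048,0],"dr": [0,0,0]},
    {"gripper": -0.3,"translation": [-0.0014,0.0048,0],"dr": [0,0,0]}
  ]
}}

```text
clock: 13.37
eef_pos: [524.2, 54.7, 91.3]
tcp_rot: [3.14, -0.003, 0.274]
contact_force: [1.8, -6.9, 7.1]
opening: 0.675
```

Call:
{"method": "jog_arm", "body": {
  "deltas": [
    {"gripper": -0.3,"translation": [-0.0014,0.0048,0],"dr": [0,0,0]},
    {"gripper": -0.3,"translation": [-0.0014,0.0048,0],"dr": [0,0,0]}
  ]
}}

```text
clock: 13.53
eef_pos: [523.9, 55.6, 91.3]
tcp_rot: [3.14, -0.002, 0.274]
contact_force: [1.8, -5.7, 7.1]
opening: 0.681
```

Call:
{"method": "jog_arm", "body": {
  "deltas": [
    {"gripper": -0.3,"translation": [-0.0011,0.0038,0],"dr": [0,0,0]},
    {"gripper": -0.3,"translation": [-0.0011,0.0038,0],"dr": [0,0,0]}
  ]
}}

```text
clock: 13.7
eef_pos: [523.7, 56.3, 91.3]
tcp_rot: [3.14, -0.003, 0.274]
contact_force: [1.7, -5.7, 7.6]
opening: 0.675
```

Call:
{"method": "jog_arm", "body": {
  "deltas": [
    {"gripper": -0.3,"translation": [-0.0011,0.0038,0],"dr": [0,0,0]},
    {"gripper": -0.3,"translation": [0,0,0],"dr": [0,0,0]}
  ]
}}

```text
clock: 13.87
eef_pos: [523.6, 56.8, 91.3]
tcp_rot: [3.14, -0.003, 0.274]
contact_force: [1.4, -4.9, 7.2]
opening: 0.676
```

Call:
{"method": "jog_arm", "body": {
  "deltas": [
    {"gripper": -0.3,"translation": [-0.0011,0.0038,0],"dr": [0,0,0]},
    {"gripper": -0.3,"translation": [0,0,0],"dr": [0,0,0]}
  ]
}}

```text
clock: 14.03
eef_pos: [523.5, 57.1, 91.3]
tcp_rot: [3.14, -0.003, 0.274]
contact_force: [1.5, -5.1, 6.8]
opening: 0.678
```

Call:
{"method": "jog_arm", "body": {
  "deltas": [
    {"gripper": -0.3,"translation": [-0.0011,0.0038,0],"dr": [0,0,0]},
    {"gripper": -0.3,"translation": [0,0,0],"dr": [0,0,0]}
  ]
}}

```text
clock: 14.2
eef_pos: [523.4, 57.5, 91.3]
tcp_rot: [3.14, -0.003, 0.274]
contact_force: [2.2, -4.8, 8.1]
opening: 0.679
```

Call:
{"method": "jog_arm", "body": {
  "deltas": [
    {"gripper": -0.3,"translation": [-0.0011,0.0038,0],"dr": [0,0,0]},
    {"gripper": -0.3,"translation": [0,0,0],"dr": [0,0,0]}
  ]
}}

```text
clock: 14.37
eef_pos: [523.3, 57.9, 91.3]
tcp_rot: [3.14, -0.003, 0.274]
contact_force: [1.6, -5.7, 6.9]
opening: 0.679
```

Call:
{"method": "jog_arm", "body": {
  "deltas": [
    {"gripper": -0.3,"translation": [-0.0011,0.0038,0],"dr": [0,0,0]},
    {"gripper": -0.3,"translation": [0,0,0],"dr": [0,0,0]}
  ]
}}

```text
clock: 14.53
eef_pos: [523.1, 58.3, 91.3]
tcp_rot: [3.14, -0.002, 0.274]
contact_force: [0.8, -5.5, 7.0]
opening: 0.679
```

Call:
{"method": "jog_arm", "body": {
  "deltas": [
    {"gripper": -0.3,"translation": [-0.0011,0.0038,0],"dr": [0,0,0]},
    {"gripper": -0.3,"translation": [0,0,0],"dr": [0,0,0]}
  ]
}}

```text
clock: 14.7
eef_pos: [523.0, 58.7, 91.3]
tcp_rot: [3.14, -0.003, 0.274]
contact_force: [2.5, -5.7, 7.1]
opening: 0.675
```

Call:
{"method": "jog_arm", "body": {
  "deltas": [
    {"gripper": -0.3,"translation": [-0.0011,0.0038,0],"dr": [0,0,0]},
    {"gripper": -0.3,"translation": [0,0,0],"dr": [0,0,0]}
  ]
}}

```text
clock: 14.87
eef_pos: [522.9, 59.0, 91.3]
tcp_rot: [3.14, -0.002, 0.274]
contact_force: [1.9, -5.6, 6.3]
opening: 0.68
```

Call:
{"method": "jog_arm", "body": {
  "deltas": [
    {"gripper": -0.3,"translation": [-0.0011,0.0038,0],"dr": [0,0,0]},
    {"gripper": -0.3,"translation": [0,0,0],"dr": [0,0,0]}
  ]
}}

```text
clock: 15.03
eef_pos: [522.8, 59.4, 91.3]
tcp_rot: [3.14, -0.002, 0.274]
contact_force: [1.3, -5.4, 7.6]
opening: 0.682
```

Call:
{"method": "jog_arm", "body": {
  "deltas": [
    {"gripper": -0.3,"translation": [-0.0008,0.0028,0],"dr": [0,0,0]},
    {"gripper": -0.3,"translation": [0,0,0],"dr": [0,0,0]}
  ]
}}

```text
clock: 15.2
eef_pos: [522.8, 59.7, 91.3]
tcp_rot: [3.14, -0.002, 0.274]
contact_force: [2.3, -6.2, 7.8]
opening: 0.683
```

Call:
{"method": "jog_arm", "body": {
  "deltas": [
    {"gripper": -0.3,"translation": [-0.0008,0.0028,0],"dr": [0,0,0]},
    {"gripper": -0.3,"translation": [0,0,0],"dr": [0,0,0]}
  ]
}}

```text
clock: 15.37
eef_pos: [522.7, 60.0, 91.3]
tcp_rot: [3.14, -0.002, 0.274]
contact_force: [1.1, -6.1, 7.5]
opening: 0.681
```

Call:
{"method": "jog_arm", "body": {
  "deltas": [
    {"gripper": -0.3,"translation": [-0.0008,0.0028,0],"dr": [0,0,0]},
    {"gripper": -0.3,"translation": [0,0,0],"dr": [0,0,0]}
  ]
}}

```text
clock: 15.53
eef_pos: [522.6, 60.3, 91.3]
tcp_rot: [3.14, -0.002, 0.274]
contact_force: [1.8, -5.6, 7.4]
opening: 0.675
```

Call:
{"method": "jog_arm", "body": {
  "deltas": [
    {"gripper": -0.3,"translation": [-0.0008,0.0028,0],"dr": [0,0,0]},
    {"gripper": -0.3,"translation": [0,0,0],"dr": [0,0,0]}
  ]
}}

```text
clock: 15.7
eef_pos: [522.6, 60.3, 91.3]
tcp_rot: [3.14, -0.003, 0.274]
contact_force: [1.7, -6.9, 7.2]
opening: 0.683
```

```bash
python3 - <<'E'
from h import *
s=r.sense();print(s['eef_pos'],s['contact_force'],s['wrist_torque'])
E
```

```text
[522.60432692  60.32312963  91.31959683] [ 1.68923022 -6.92060455  7.23447609] [-1.22603676 -0.2066825  -0.01344457]
```

Call:
{"method": "jog_arm", "body": {
  "deltas": [
    {"gripper": -0.3,"translation": [-0.0008,0.0028,0],"dr": [0,0,0]},
    {"gripper": -0.3,"translation": [0,0,0],"dr": [0,0,0]}
  ]
}}

```text
clock: 15.87
eef_pos: [522.6, 60.3, 91.3]
tcp_rot: [3.139, -0.003, 0.274]
contact_force: [2.7, -8.0, 5.5]
opening: 0.679
```

Call:
{"method": "jog_arm", "body": {
  "deltas": [
    {"gripper": -0.3,"translation": [-0.0006,0.0019,0],"dr": [0,0,0]},
    {"gripper": -0.3,"translation": [0,0,0],"dr": [0,0,0]}
  ]
}}

```text
clock: 16.03
eef_pos: [522.6, 60.4, 91.3]
tcp_rot: [3.139, -0.003, 0.274]
contact_force: [1.8, -10.7, 6.1]
opening: 0.678
```

It has met the fence: the advance has stopped and the force is rising above the ~6 N sliding drag. One more small push, held.

Call:
{"method": "jog_arm", "body": {
  "deltas": [
    {"gripper": -0.3,"translation": [-0.0004,0.0014,0],"dr": [0,0,0]},
    {"gripper": -0.3,"translation": [0,0,0],"dr": [0,0,0]},
    {"gripper": -0.3,"translation": [0,0,0],"dr": [0,0,0]},
    {"gripper": -0.3,"translation": [0,0,0],"dr": [0,0,0]}
  ]
}}

```text
clock: 16.37
eef_pos: [522.6, 60.4, 91.3]
tcp_rot: [3.139, -0.003, 0.274]
contact_force: [2.7, -10.9, 5.7]
opening: 0.675
```

```bash
python3 - <<'E'
from h import *
s=r.sense();print(s['eef_pos'],s['contact_force'],s['wrist_torque'])
w=r.grab_frame('wrist')
cv2.imwrite('pics/w5.png',cv2.resize(w[20:220,180:440],None,fx=3,fy=3,interpolation=cv2.INTER_CUBIC))
E
```

```text
[522.56702442  60.37330657  91.3069419 ] [  2.67173794 -10.92037671   5.70110015] [-1.92021241 -0.34575814 -0.08449628]
```

View pics/w5.png

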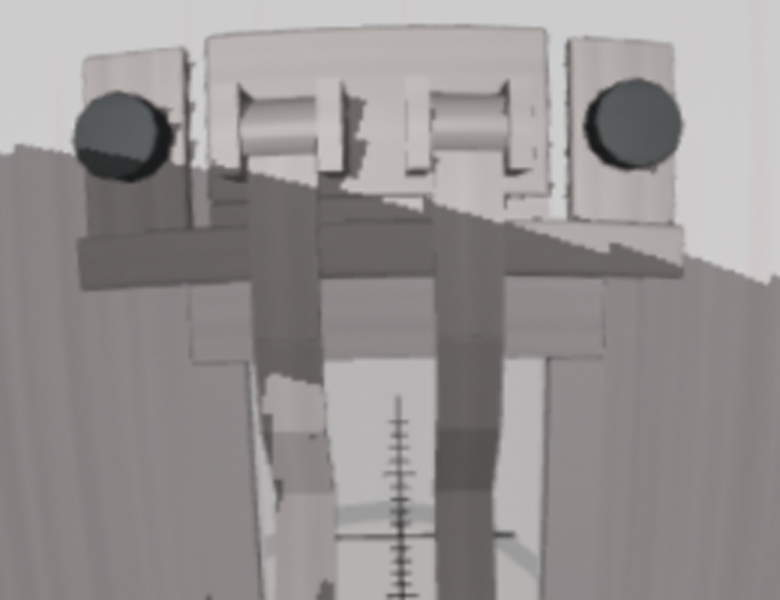

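Call:
{"method": "jog_arm", "body": {
  "deltas": [
    {"gripper": -0.3,"translation": [-0.0006,0.0019,0],"dr": [0,0,0]},
    {"gripper": -0.3,"translation": [0,0,0],"dr": [0,0,0]},
    {"gripper": -0.3,"translation": [0,0,0],"dr": [0,0,0]},
    {"gripper": -0.3,"translation": [0,0,0],"dr": [0,0,0]}
  ]
}}

```text
clock: 16.75
eef_pos: [522.5, 60.4, 91.3]
tcp_rot: [3.139, -0.003, 0.274]
contact_force: [3.4, -13.1, 6.3]
opening: 0.679
```

Call:
{"method": "jog_arm", "body": {
  "deltas": [
    {"gripper": -0.5,"translation": [0,0,0],"dr": [0,0,0]},
    {"gripper": -0.6,"translation": [0,0,0],"dr": [0,0,0]},
    {"gripper": -0.8,"translation": [0,0,0],"dr": [0,0,0]},
    {"gripper": -1,"translation": [0,0,0],"dr": [0,0,0]},
    {"gripper": -1,"translation": [0,0,0],"dr": [0,0,0]},
    {"gripper": -1,"translation": [0,0,0],"dr": [0,0,0]}
  ]
}}

```text
clock: 17.25
eef_pos: [520.8, 61.9, 90.4]
tcp_rot: [-3.142, 0.0, 0.274]
contact_force: [-0.3, 0.0, -0.2]
opening: 0.999
```

Call:
{"method": "jog_arm", "body": {
  "deltas": [
    {"gripper": -1,"translation": [0,0,0.1],"dr": [0,0,0]},
    {"gripper": -1,"translation": [0,0,0.2],"dr": [0,0,0]},
    {"gripper": -1,"translation": [0,0,0.2],"dr": [0,0,0]},
    {"gripper": -1,"translation": [0.03,-0.1,0.2],"dr": [0,0,0]},
    {"gripper": -1,"translation": [0,0,0],"dr": [0,0,0]},
    {"gripper": -1,"translation": [0,0,0],"dr": [0,0,0]}
  ]
}}

```text
clock: 17.75
eef_pos: [524.8, 51.6, 162.0]
tcp_rot: [3.141, -0.003, 0.273]
contact_force: [0.5, 0.5, -0.3]
opening: 1.0
```

```bash
python3 - <<'E'
from h import *
s=r.sense();print(s['clock'],s['eef_pos'],s['contact_force'])
w=r.grab_frame('wrist')
cv2.imwrite('pics/w6.png',cv2.resize(w[20:260,190:450],None,fx=2.5,fy=2.5,interpolation=cv2.INTER_CUBIC))
E
```

```text
17.75 [524.83752216  51.60084575 162.04151603] [ 0.53009704  0.5163931  -0.25849829]
```

View pics/w6.png

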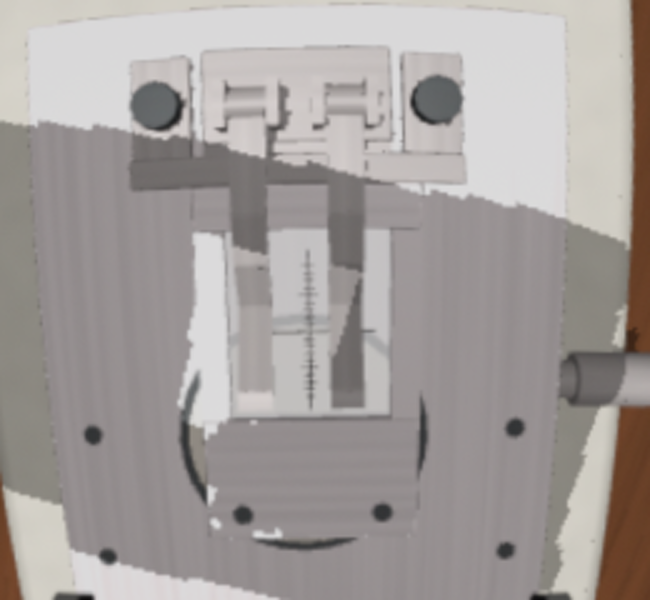

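The plate sits flush and square against the fence, with both clips on the glass and the gripper clear.

```bash
python3 -c "
from rig import r
print(r.sign_off())"
```

```text
the job is handed in; nothing more can be done
None
```

The plate is on the microscope stage, pushed home against the fence and released. I handed the job in at about 17.8 s, but the sign-off reports no verdict.

I took the larger white plate off the wooden rest by its grip panel, laid it flat in front of the clips and slid it in at about 16.6° off the world's y axis. The clips climbed the rim at up to about 11 N of tool force. They dropped onto the glass, where the drag was about 6 N.

**Fence contact:** The plate stopped at a TCP y of about 60.3 mm, with the rim near stand x = +60 mm. I held a push of about 13.5 N in total. Less the drag, that is an estimated 7–8 N on the fence. The force on the fence itself was not measured.

**Last checks:**
- **Final picture:** it shows the rim flush with and parallel to the fence, both clip noses inside the window, and the gripper open, clear and reading no contact force.
- **Clip angles:** these I judged only from pictures and the change in force.
- **Disagreements:** the side camera put the plate 3–5 mm from where the scene and wrist views did, so I used the wrist. The gripper read about 58 mm on the 60 mm wide plate. The wrist estimate of the plate's height in the hand was about 5 mm too low, so I found the stage by touch.

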